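# Hold the belt grinder's tension arm back for a belt change

### The job

I am about to slip a new belt on the belt grinder that is bolted flat on the bench. First slide the loose wheel block along the bench, without lifting it, into its channel in the grinder until it is fully home against the stop. Then push the sprung tension arm back by its red grip, past the click of its catch and on almost to the rubber bumper, and finish while still holding it there against its spring, clear of the catch, because I do not trust the catch with my fingers between the wheels; leave the other things on the bench alone.

Things in the scene. Friction and masses are not known exactly. Their poses are not given: they have to be found in the camera images.
- grinder: Belt grinder bolted flat to the bench, belt off: blue-grey base plate 12 mm thick, about 165 (x) by 300 mm (y), black drive wheel and sheet guard (84 mm high) at the right rear, black switch box at the rear, tension arm at the left. Origin on the bench; x is the way the wheel block slides in, y to the left of that, z up. The channel lies along the x axis at y = 0.
- channel_mouth (a point): Middle of the channel's mouth, 74 mm on the -x side of the grinder's origin. The mouth is flared at 27 degrees a side (cheeks 22 mm high), 105 mm wide here and narrowing to the channel proper, 66 mm wide between aluminium guide bars 26 mm high, from 39 mm beyond this point to the stop face 104 mm beyond it. The block slides on the bench top itself all the way. Axes as the grinder's.
- channel_home (a point): Where the centre of the wheel block is when fully home: on the grinder's x axis, 10 mm on the -x side of its origin, 14 mm above the bench. Axes as the grinder's.
- wheel_block_center (a point): Centre of the loose wheel block, 14 mm above the bench: dark steel block 80 (x) by 60 (y) by 28 mm high, +x end tapering to 40 mm, about 0.4 kg, before the channel, x roughly along the grinder's. On it a fixed dark wheel 48 mm in diameter, 32 to 72 mm above the bench (bolt to 80), 5 mm on the -x side of centre. The -x end face is the one to push; it ends 15 mm outside the guide bars when home.
- tension_arm (a joint): Angle of the aluminium tension arm about its vertical pivot, rad: 0 at rest, growing anticlockwise from above as the grip is pushed back towards the channel. The spring needs about 4.5 N at the grip at 0 and 9 N at 0.5. At about 0.36 (59 mm at the grip) the catch clicks in behind the tooth and stops the arm returning below about 0.34; the arm can go on to the rubber bumper at 0.56.
- pawl (a joint): Travel of the catch: a brass pawl slider on the grinder's left rear, m. 0 when its nose is down at the arm's ratchet disc, about 0.0045 while the tooth passes under it, 0 again after the click.
- tension_grip (a point): Centre of the red upright grip at the free end of the tension arm, 24 mm in diameter, 42 to 102 mm above the bench (this point 72 mm up), 165 mm from the pivot. The arm's own wheel (52 mm in diameter, top at 80 mm) stands 70 mm nearer the pivot. This point's x points from pivot to grip; the grip is pushed along its +y, from the -y (outer, left) side, and turns with the arm.
- pivot_axis (a point): Axis of the tension arm's pivot, 22 mm above the bench, 85 mm along x and 85 mm along y from the grinder's origin. Axes as the grinder's.
- battery: Loose spare drill battery, black and red, 70 x 116 x 61 mm; origin under its centre. Leave alone.
- bit_box: Loose green bit box, 51 x 76 x 50 mm; origin under its centre. Leave alone.
- tape_measure: Loose black tape measure, 71 x 87 x 36 mm; origin under its centre. Leave alone.
- screwdriver: Loose screwdriver with a yellow handle, 227 mm long, 26 mm high; origin under its centre. Leave alone.
Not all that is in view belongs to the job. Leave any blue look-alike of the part that bears wheel_block_center alone.

How it is judged:
By the outcome, as a careful person would: the job done as asked, in the order asked, and still so for the second after the job is handed in, while the arm keeps its last pose, push and grip.
It also fails if it takes over 58 s, if anything falls off the work surface, if the arm or the gripper's body presses on something with over 40 N, if the wrist force passes 120 N, or if a joint passes its speed limit or range.

### The arm

A 7-joint arm with a two-finger parallel gripper is mounted at the origin on the work surface; the furniture and walls round the work are solid. World frame = base frame: x ahead of the robot, y to its left, z up, the work surface at z = 0. Lengths are in m, angles in rad, forces in N, time in s.
With the tool pointing down it reaches from about 0.425 to 0.95 m from the base axis. Payload 4.7 kg.
Tool frame: the origin (TCP) lies midway between the tips of the shut fingers; the grasp point (between the pads) lies 19 mm behind it (robot.tcp_to_grasp is the distance from the TCP to the grasp point, in m); z points along the fingers, x is the direction in which the jaws open and shut, and the axes are right-handed (so a half turn about z gives the same grasp; the last joint's range is limited). The gripper opens to 85 mm and grips with 20 to 120 N. Pads are 22 mm wide; open, the fingers measure 114 mm over their backs; the gripper's body (76 mm by 85 mm) begins 54 mm behind the grasp point. The pads swing forward as they close: fully open they stand 13 mm farther back than shut.
Start: joints at [1.181, 0.469, -0.049, 1.532, 0.024, 1.141, -0.082], TCP at [0.238, -0.632, 0.205] pointing down, gripper open.
Joint ranges: [-2.59, 2.59], [-0.33, 1.99], [-1.39, 1.29], [0.1, 2.45], [-1.04, 4.18], [0.21, 1.99], [-2.66, 2.66]. Speed limits (rad/s): [2.57, 2.57, 3.14, 3.14, 3.14, 3.14, 3.14].

### API

Orientations are given as [roll, pitch, yaw] about the fixed x, y, z axes, in that order (R = Rz(yaw) Ry(pitch) Rx(roll)).
In Python, from rig import robot, capture, ticket gives the robot as it stands.
- The arm moves only by the tool apply_moves, never from a script. Its argument "moves" is one flat list of numbers, 7 for each row, row after row: the opening, from -1 (shut) to 1 (fully open), then the shift along the tool's x, y, z in cm, then the turn, a rotation vector about the tool's x, y, z in degrees. In form: [fingers, x, y, z, wx, wy, wz, fingers, x, y, z, wx, wy, wz, ...]. A call has 1 to 20 rows; each row is the pose to reach, as a shift and turn from the pose commanded when the call began, along the tool's axes at that moment; what a row does not reach only later rows make up. A row lasts 1/8 s, in which the tool goes at most 62.5 mm and 10.7 degrees, less where a joint would pass 70% of its speed; a pose out of reach is approached as far as the arm can. A call with a gripper value outside its range is refused whole. The fingers move at their own pace and stop on an object; the grip force is fixed at half the most. Time passes only in rows, so rows that repeat a pose let the fingers close. It gives the time, the measured TCP pose, the force and the opening at its end, in the units of the state.
- robot.sense(): the state, without advancing time (a new reading comes with each control period).
- capture(name): name is "scene" or "top" or "wrist"; returns a dict with "pixels" (480x640x3 uint8, red, green, blue), "z_map" (480x640 float32, m along the optical axis (not along the pixel's ray), 0 where there is no reading), "K" (3x3 intrinsics, pixels), "R" (3x3) and "t" (3): a world point X has camera coordinates R X + t. Camera axes: x right, y down, z forward; pixel columns grow to the right and rows downward; lengths in m; the calibration is good to about 2 mm. A picture is of the moment at which its call begins.
- ticket.sign_off(): hands the job in, once; it reports no verdict.
The state is a dict: "time_s": time; "joints": joint angles; "qd": joint speeds; "joint_torque": joint torques, N m; "tcp_pos": TCP position; "tcp_rot": TCP orientation; "ft_force": force on the tool from outside, world axes, zero at the start; "wrist_torque": the same for the moment, N m; "finger_gap": finger opening in m.
Only numpy, scipy, OpenCV 4.12 (cv2) and the standard library are available. Lean on these libraries where they do the work, as an engineer would, in place of code of your own. Each camera call takes 0.05 s, during which the arm holds its last target.

## Working session

There is one attempt and no reset: what is moved stays moved. The work goes in short steps, Python scripts to look and compute and a tool call to move; the robot and the scene stay as the last step left them, time stands still between calls to the robot, and variables do not carry over. Pictures are saved under pics/ and viewed, and the job is handed in when it is done.

Besides the shell and the picture viewer there is one more tool, called after "Emit:" as name(argument=value, ...) on one line, values as JSON. apply_moves: Moves the arm, as the interface text tells. Its arguments: {"type":"object","properties":{"moves":{"type":"array","items":{"type":"number"}}},"required":["moves"]}

```bash
mkdir -p pics; ls; python3 - <<'E'
from rig import robot,capture,ticket
import cv2,numpy as np
s=robot.sense(); print({k:np.round(v,3).tolist() for k,v in s.items()})
for n in ["scene","top"]:
    c=capture(n); cv2.imwrite(f"pics/{n}0.png",c["pixels"][:,:,::-1]); np.savez(f"{n}0.npz",**c)
    print(n,c["K"].tolist(),c["R"].round(3).tolist(),c["t"].round(3).tolist())
E
```

```text
pics
{'time_s': 0.0, 'joints': [1.181, 0.469, -0.049, 1.534, 0.024, 1.141, -0.082], 'qd': [-0.002, -0.001, -0.001, -0.001, 0.001, -0.001, -0.001], 'joint_torque': [0.0, -51.031, -0.047, -23.772, 0.01, 0.008, 0.0], 'tcp_pos': [0.238, -0.631, 0.204], 'tcp_rot': [3.142, 0.002, -1.21], 'ft_force': [0.869, 0.347, -0.082], 'wrist_torque': [0.0, -0.023, -0.045], 'finger_gap': 0.085}
scene [[577.3151702680542, 0.0, 313.3980460150259], [0.0, 577.3151702680542, 235.45600442943655], [0.0, 0.0, 1.0]] [[0.647, -0.762, -0.025], [-0.406, -0.316, -0.857], [0.646, 0.564, -0.514]] [-0.271, 0.279, 0.871]
top [[441.19300752853513, 0.0, 314.3529183329819], [0.0, 441.19300752853513, 242.48922887898723], [0.0, 0.0, 1.0]] [[0.024, -0.999, -0.037], [-0.994, -0.02, -0.106], [0.105, 0.039, -0.994]] [0.085, 0.494, 0.88]
```

View pics/scene0.png

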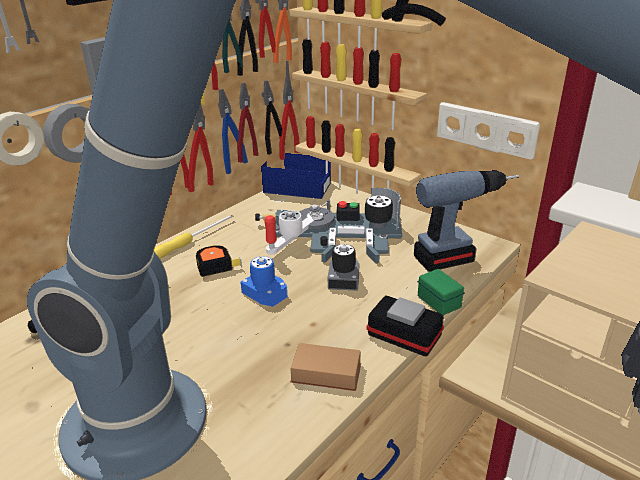

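View pics/top0.png

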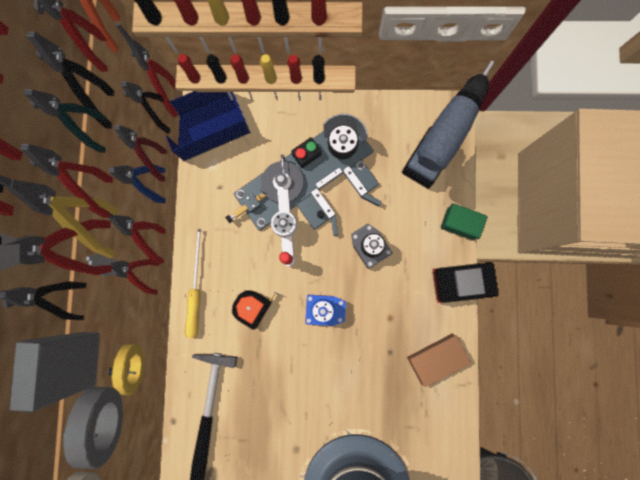

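```bash
cat > h.py <<'E'
import numpy as np,cv2
def load(n): return dict(np.load(n))
def px2w(c,u,v,z=None):
    K,R,t=c["K"],c["R"],c["t"]
    d=R.T@np.linalg.inv(K)@np.array([u,v,1.]); o=-R.T@t
    if z is None: return o+d*c["z_map"][int(round(v)),int(round(u))]
    return o+d*(z-o[2])/d[2]
def w2px(c,X):
    p=c["K"]@(c["R"]@np.array(X,float)+c["t"]); return p[:2]/p[2]
E
python3 - <<'E'
import cv2
i=cv2.imread("pics/top0.png")[100:280,220:400]
cv2.imwrite("pics/z0.png",cv2.resize(i,None,fx=3.3,fy=3.3,interpolation=cv2.INTER_CUBIC))
i=cv2.imread("pics/scene0.png")[170:310,230:420]
cv2.imwrite("pics/z1.png",cv2.resize(i,None,fx=4,fy=4,interpolation=cv2.INTER_CUBIC))
E
```

```text
(no output)
```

View pics/z0.png

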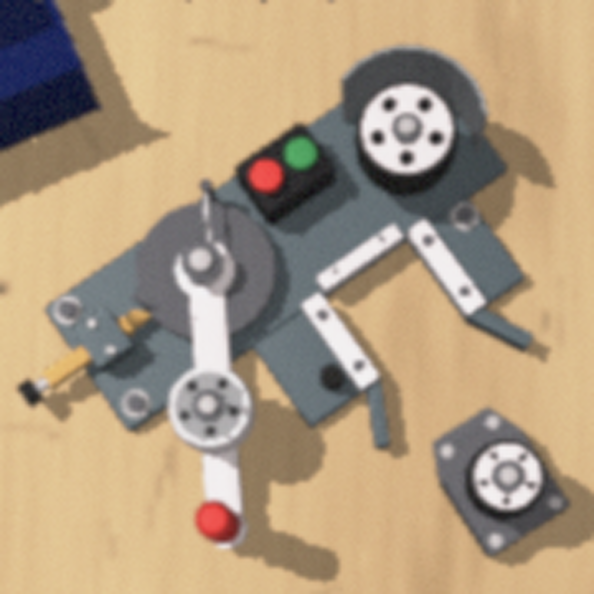

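View pics/z1.png

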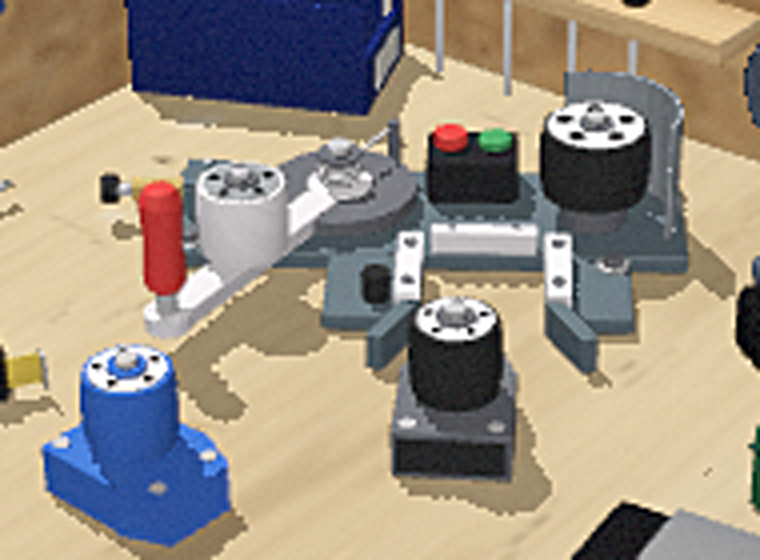

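```bash
python3 - <<'E'
from h import *
c=load("top0.npz")
def P(zu,zv,z): return px2w(c,220+(zu+.5)/3.3-.5,100+(zv+.5)/3.3-.5,z)
pts=dict(Lb_in=(325,293,.026),Lb_out=(380,375,.026),Rb_in=(410,232,.026),Rb_out=(470,313,.026),st_l=(322,290,.026),st_r=(403,238,.026),piv=(200,258,.05),grip=(215,517,.102),wb=(508,475,.08),b1=(490,553,.028),b2=(568,503,.028),n1=(435,440,.028),n2=(490,408,.028),armw=(207,404,.08),baseTL=(45,303,.012),baseL=(132,430,.012))
W={k:P(*v) for k,v in pts.items()}
for k,v in W.items(): 
    u,w=220+pts[k][0]/3.3,100+pts[k][1]/3.3
    print(k,v.round(4),'depth z',px2w(c,u,w)[2].round(3))
ang=lambda a,b:np.degrees(np.arctan2(*(W[b]-W[a])[[1,0]]))
print(ang('Lb_out','Lb_in'),ang('Rb_out','Rb_in'),ang('st_r','st_l')-90,'base',ang('baseL','baseTL'),'block',ang('b2','b1')-90,ang('n2','n1')-90)
print('block sz',np.linalg.norm(W['b1']-W['b2']),np.linalg.norm((W['b1']+W['b2']-W['n1']-W['n2'])/2))
print('grip ang',np.degrees(np.arctan2(*(W['grip']-W['piv'])[[1,0]])),np.linalg.norm((W['grip']-W['piv'])[:2]))
E
```

```text
Lb_in [0.6054 0.0911 0.026 ] depth z 0.008
Lb_out [0.5535 0.0553 0.026 ] depth z 0.002
Rb_in [0.6457 0.0381 0.026 ] depth z 0.024
Rb_out [ 5.941e-01 -5.000e-04  2.600e-02] depth z 0.023
st_l [0.6074 0.093  0.026 ] depth z 0.011
st_r [0.6417 0.0424 0.026 ] depth z 0.011
piv [0.6208 0.1682 0.05  ] depth z 0.052
grip [0.4564 0.1484 0.102 ] depth z 0.103
wb [ 0.4863 -0.0202  0.08  ] depth z 0.079
b1 [ 0.4432 -0.0146  0.028 ] depth z 0.023
b2 [ 0.4752 -0.0622  0.028 ] depth z 0.026
n1 [0.5128 0.0203 0.028 ] depth z 0.027
n2 [ 0.5336 -0.0136  0.028 ] depth z 0.027
armw [0.5249 0.1575 0.08  ] depth z 0.08
baseTL [0.5993 0.2725 0.012 ] depth z 0.01
baseL [0.5176 0.2129 0.012 ] depth z 0.007
34.56921577745281 36.766330472089486 34.21196085927468 base 36.13188416496829 block 33.851153323536664 31.50624444910234
block sz 0.0573620140488137 0.07642504836233045
grip ang -173.09870834768688 0.1655208058490653
```

```bash
cat >> h.py <<'E'
from scipy.spatial.transform import Rotation as Rn
def to(target,yaw_deg):
    "cm shift in tool axes and wz for world target, tool down"
    from rig import robot
    s=robot.sense(); R=Rn.from_euler('xyz',s["tcp_rot"])
    T=Rn.from_euler('xyz',[np.pi,0,np.radians(yaw_deg)])
    return np.round(100*R.inv().apply(np.array(target)-s["tcp_pos"]),2),np.round((R.inv()*T).as_rotvec(degrees=True),1)
E
python3 - <<'E'
from h import *
print(to([.439,-.053,.20],-54.5))
c=load("top0.npz");print(px2w(c,323,312),px2w(c,250,308),px2w(c,465,282))
E
```

```text
(array([-46.99, -39.2 ,   0.52]), array([ -0. ,   0.1, -14.8]))
[0.35318797 0.0744415  0.07668576] [0.35516544 0.22290436 0.03384009] [ 0.41709117 -0.19935783  0.06031565]
```

Emit:
apply_moves(moves=[-0.5,-10,-8.3,0,0,0,-5,-0.5,-20,-16.7,0,0,0,-10,-0.5,-30,-25,0,0,0,-15,-0.5,-40,-33.4,0,0,0,-15,-0.5,-47,-39.2,0.5,0,0,-15,-0.5,-47,-39.2,0.5,0,0,-15,-0.5,-47,-39.2,0.5,0,0,-15,-0.5,-47,-39.2,0.5,0,0,-15,-0.5,-47,-39.2,0.5,0,0,-15,-0.5,-47,-39.2,0.5,0,0,-15,-0.5,-47,-39.2,0.5,0,0,-15,-0.5,-47,-39.2,0.5,0,0,-15])

```text
time_s: 1.6
tcp_pos: [0.4387, -0.0542, 0.2]
tcp_rot: [3.14, 0.0, -0.949]
ft_force: [-0.8, -0.5, -0.3]
finger_gap: 0.0217
```

```bash
python3 - <<'E'
from h import *
from rig import robot,capture
s=robot.sense();print(s["time_s"],s["tcp_pos"],np.degrees(s["tcp_rot"]),s["ft_force"],s["finger_gap"])
print(to([.439,-.053,.012],-54.5))
for n in ["wrist","scene"]:
    c=capture(n); np.savez(n+"1.npz",**c); cv2.imwrite(f"pics/{n}1.png",c["pixels"][:,:,::-1])
E
```

```text
1.6 [ 0.43866179 -0.05415339  0.19996007] [ 1.79937338e+02  8.76291456e-03 -5.43544213e+01] [-0.80804875 -0.45033221 -0.25881613] 0.02170754419735969
(array([-0.07, -0.12, 18.8 ]), array([0.1, 0. , 0.1]))
```

View pics/wrist1.png

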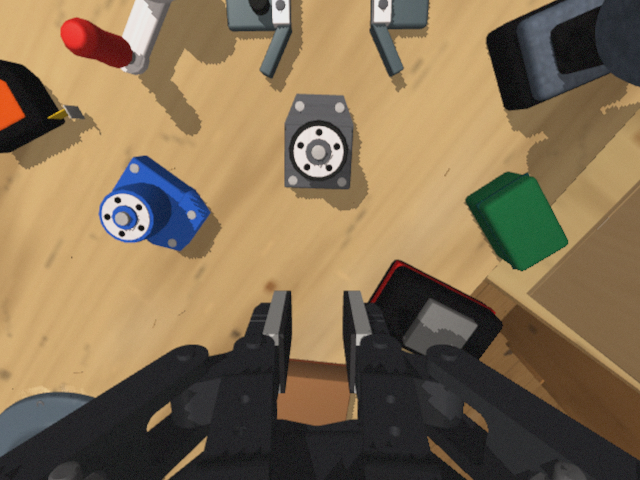

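```bash
python3 - <<'E'
from h import *
c=load("wrist1.npz")
for n,u,v,z in [("bl",285,187,.028),("br",351,188,.028),("nl",295,95,.028),("nr",343,95,.028),("sl",287,126,.028),("sr",352,126,.028),("Lb",290,23,.026),("Lb0",291,2,.026),("Rb",373,23,.026),("Rb0",371,2,.026),("cheekL",266,77,.022),("cheekR",400,76,.022),("bolt",319,152,.08)]:
    p=px2w(c,u,v,z); q=p[:2]-[.600,.0504]; a=np.radians(35.3); x,y=[np.cos(a),np.sin(a)],[-np.sin(a),np.cos(a)]
    print(n,p.round(4),'grinder frame',q@x,q@y)
E
```

```text
bl [ 0.4389 -0.0167  0.028 ] grinder frame -0.17024367636509413 0.03833743934385324
br [ 0.4731 -0.066   0.028 ] grinder frame -0.17082928318755758 -0.021637193140441296
nl [0.5084 0.0203 0.028 ] grinder frame -0.0920990541306512 0.028386102898669874
nr [ 0.5322 -0.0128  0.028 ] grinder frame -0.09187322421300362 -0.012358562672680963
sl [0.4837 0.0117 0.028 ] grinder frame -0.11728474478469389 0.035609310476895015
sr [ 0.5166 -0.0342  0.028 ] grinder frame -0.11697476535109716 -0.0208097328406791
Lb [0.5511 0.0549 0.026 ] grinder frame -0.03730152407794151 0.031946602058708334
Lb0 [0.5639 0.0627 0.026 ] grinder frame -0.022344476935646312 0.030922465401143982
Rb [5.904e-01 1.000e-04 2.600e-02] grinder frame -0.03692081762390074 -0.03547096193229593
Rb0 [0.6012 0.0106 0.026 ] grinder frame -0.021980841722156013 -0.03314789259004955
cheekL [0.506  0.0492 0.022 ] grinder frame -0.07739497156357573 0.05328048522780593
cheekR [ 0.5732 -0.0432  0.022 ] grinder frame -0.07597221196039829 -0.06095202815253965
bolt [ 0.4842 -0.0218  0.08  ] grinder frame -0.13623980072239672 0.008018955029205
```

Emit:
apply_moves(moves=[-0.5,0,0,5,0,0,0,-0.5,0,0,10,0,0,0,-0.5,0,0,14,0,0,0,-0.5,0,0,17,0,0,0,-0.5,0,0,18.8,0,0,0,-0.5,0,0,18.8,0,0,0,-0.5,0,-0.5,18.8,0,0,0,-0.5,0,-1.0,18.8,0,0,0,-0.5,0.1,-1.5,18.8,0,0,0,-0.5,0.2,-2.1,18.8,0,0,0,-0.5,0.3,-2.7,18.8,0,0,0,-0.5,0.4,-3.3,18.8,0,0,0,-0.5,0.5,-3.9,18.8,0,0,0,-0.5,0.6,-4.5,18.8,0,0,0,-0.5,0.6,-4.5,18.8,0,0,0])

```text
time_s: 3.58
tcp_pos: [0.4806, -0.0314, 0.0124]
tcp_rot: [-3.139, -0.001, -0.948]
ft_force: [0.2, 0.8, -0.1]
finger_gap: 0.0216
```

```bash
python3 - <<'E'
from h import *
from rig import robot,capture
for n in ["wrist","top"]:
    c=capture(n); np.savez(n+"2.npz",**c); i=c["pixels"][:,:,::-1]
    cv2.imwrite(f"pics/{n}2.png",i if n=="wrist" else cv2.resize(i[100:280,220:420],None,fx=3,fy=3))
E
```

```text
(no output)
```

View pics/wrist2.png

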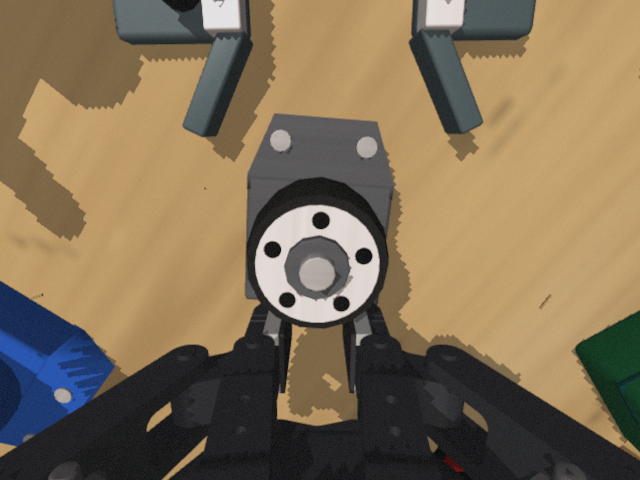

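View pics/top2.png

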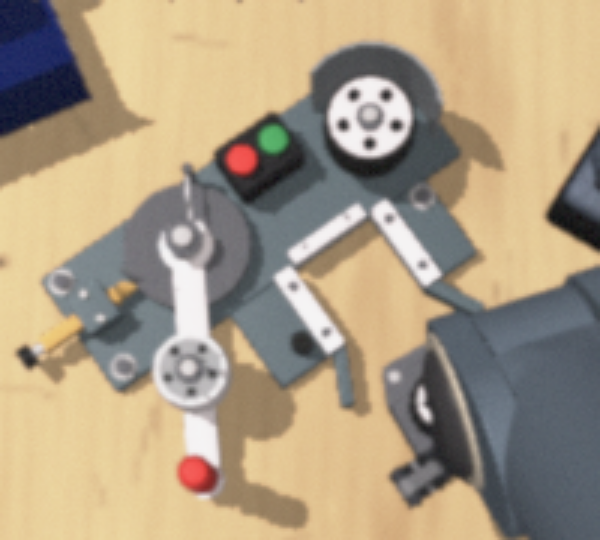

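Emit:
apply_moves(moves=[-0.5,0.1,-0.7,0,0,0,0,-0.5,0.1,-1.4,0,0,0,0,-0.5,0.2,-2.1,0,0,0,0,-0.5,0.2,-2.8,0,0,0,0,-0.5,0.3,-3.5,0,0,0,0,-0.5,0.4,-4.2,0,0,0,0,-0.5,0.4,-4.9,0,0,0,0,-0.5,0.4,-5.5,0,0,0,0,-0.5,0.4,-6.1,0,0,0,0,-0.5,0.4,-6.7,0,0,0,0,-0.5,0.4,-7.2,0,0,0,0,-0.5,0.4,-7.6,0,0,0,0,-0.5,0.4,-7.6,0,0,0,0])

```text
time_s: 5.3
tcp_pos: [0.5441, 0.0096, 0.0125]
tcp_rot: [-3.14, -0.0, -0.948]
ft_force: [0.2, -0.6, 0.8]
finger_gap: 0.0216
```

```bash
python3 - <<'E'
from h import *
from rig import robot,capture
for n in ["wrist","scene"]:
    c=capture(n); np.savez(n+"3.npz",**c); i=c["pixels"][:,:,::-1]
    cv2.imwrite(f"pics/{n}3.png",i if n=="wrist" else cv2.resize(i[150:310,230:430],None,fx=3.5,fy=3.5))
print(robot.sense()["ft_force"])
E
```

```text
[-0.3740982  -0.78078365  0.03743602]
```

View pics/wrist3.png

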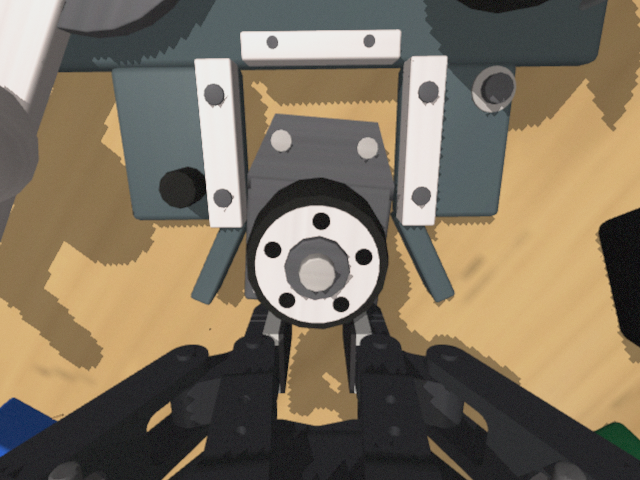

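View pics/scene3.png

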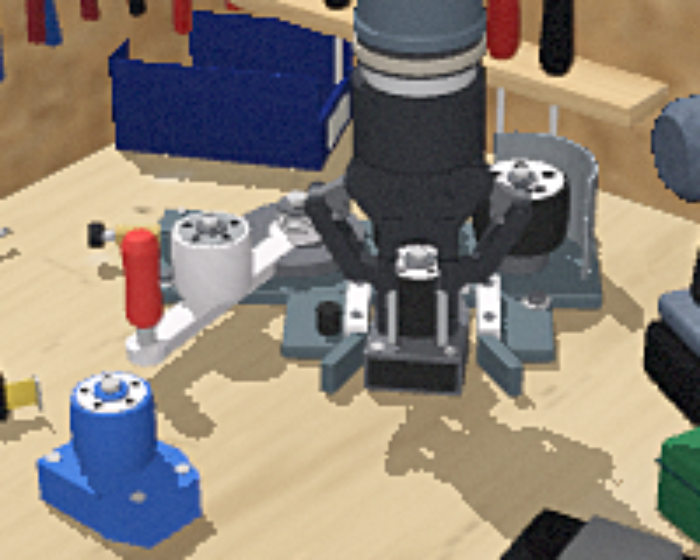

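```bash
python3 - <<'E'
from h import *
c=load("wrist3.npz")
a=np.radians(35.5); R=np.array([[np.cos(a),np.sin(a)],[-np.sin(a),np.cos(a)]])
for n,u,v,z in [("nl",275,115,.028),("nr",378,123,.028),("sL",243,66,.026),("sR",399,60,.026),("sLbot",243,70,.012),("Lb0",238,60,.026),("Lb1",245,225,.026),("Rb0",404,60,.026),("Rb1",399,220,.026),("bl",246,298,.028),("sl",248,175,.028),("sr",391,188,.028),("bolt",318,270,.08)]:
    p=px2w(c,u,v,z); print(n,p.round(4),(R@(p[:2]-[.5996,.0476])).round(4))
print(c["t"],-c["R"].T@c["t"])
E
```

```text
nl [0.5965 0.0691 0.028 ] [0.01   0.0193]
nr [0.6175 0.0348 0.028 ] [ 0.0072 -0.0209]
sL [0.604  0.0891 0.026 ] [0.0277 0.0312]
sR [0.6403 0.0422 0.026 ] [ 0.03  -0.028]
sLbot [0.603  0.0915 0.012 ] [0.0283 0.0338]
Lb0 [0.6047 0.0917 0.026 ] [0.0298 0.033 ]
Lb1 [0.552  0.0549 0.026 ] [-0.0345  0.0336]
Rb0 [0.6414 0.0407 0.026 ] [ 0.03   -0.0299]
Rb1 [0.592  0.0028 0.026 ] [-0.0322 -0.032 ]
bl [0.5245 0.0364 0.028 ] [-0.0676  0.0345]
sl [0.5709 0.0652 0.028 ] [-0.0131  0.0309]
sr [0.6007 0.0147 0.028 ] [-0.0183 -0.0274]
bolt [0.57   0.0297 0.08  ] [-0.0345  0.0026]
[-0.3079321   0.44622795  0.32144605] [0.60111719 0.05262464 0.1820931 ]
```

```bash
python3 - <<'E'
from h import *
c=load("scene3.npz"); i=c["pixels"][:,:,::-1]
cv2.imwrite("pics/s3z.png",cv2.resize(i[205:270,315:385],None,fx=9,fy=9,interpolation=cv2.INTER_CUBIC))
a=np.radians(35.5); R=np.array([[np.cos(a),np.sin(a)],[-np.sin(a),np.cos(a)]])
for u in (342,343,349,357,358):
  for v in range(230,264,3):
    p=px2w(c,u,v); print(u,v,c["pixels"][v,u],(R@(p[:2]-[.5996,.0476])).round(3),p[2].round(3))
E
```

```text
342 230 [44 48 53] [-0.078  0.013] 0.083
342 233 [177 179 180] [-0.079  0.013] 0.077
342 236 [174 177 179] [-0.079  0.013] 0.07
342 239 [175 174 179] [-0.078  0.013] 0.062
342 242 [173 176 176] [-0.08   0.013] 0.056
342 245 [175 176 178] [-0.08   0.013] 0.048
342 248 [119 122 124] [-0.078  0.013] 0.04
342 251 [117 117 122] [-0.073  0.013] 0.029
342 254 [41 34 42] [-0.07   0.014] 0.02
342 257 [42 40 44] [-0.068  0.014] 0.011
342 260 [36 34 38] [-0.073  0.013] 0.007
342 263 [155 134 101] [-0.076  0.013] 0.001
343 230 [42 39 46] [-0.068  0.012] 0.077
343 233 [65 71 75] [-0.077  0.011] 0.076
343 236 [72 72 73] [-0.077  0.011] 0.068
343 239 [71 72 71] [-0.081  0.011] 0.064
343 242 [72 67 72] [-0.077  0.011] 0.054
343 245 [65 65 68] [-0.078  0.011] 0.047
343 248 [59 62 63] [-0.08   0.011] 0.041
343 251 [106 107 114] [-0.069  0.011] 0.027
343 254 [40 38 38] [-0.072  0.011] 0.021
343 257 [40 37 38] [-0.071  0.011] 0.013
343 260 [37 34 39] [-0.069  0.011] 0.004
343 263 [158 137 104] [-0.073  0.011] -0.001
349 230 [23 28 24] [-0.057 -0.   ] 0.071
349 233 [36 38 37] [-0.059 -0.001] 0.065
349 23
[... 712 characters left out ...]
357 251 [93 89 94] [-0.068 -0.018] 0.027
357 254 [26 27 26] [-0.07  -0.018] 0.021
357 257 [39 41 41] [-0.067 -0.018] 0.011
357 260 [25 29 27] [-0.068 -0.018] 0.004
357 263 [164 142 106] [-0.074 -0.018] 0.001
358 230 [50 56 59] [-0.08  -0.019] 0.085
358 233 [44 46 50] [-0.078 -0.019] 0.077
358 236 [29 32 34] [-0.071 -0.019] 0.065
358 239 [33 32 34] [-0.073 -0.02 ] 0.059
358 242 [33 32 39] [-0.075 -0.02 ] 0.053
358 245 [31 32 36] [-0.074 -0.02 ] 0.045
358 248 [82 83 88] [-0.06 -0.02] 0.03
358 251 [134 135 137] [-0.07 -0.02] 0.028
358 254 [22 22 21] [-0.073 -0.02 ] 0.023
358 257 [38 38 34] [-0.069 -0.02 ] 0.013
358 260 [22 24 25] [-0.069 -0.02 ] 0.005
358 263 [135 120  90] [-0.074 -0.02 ] 0.001
```

View pics/s3z.png

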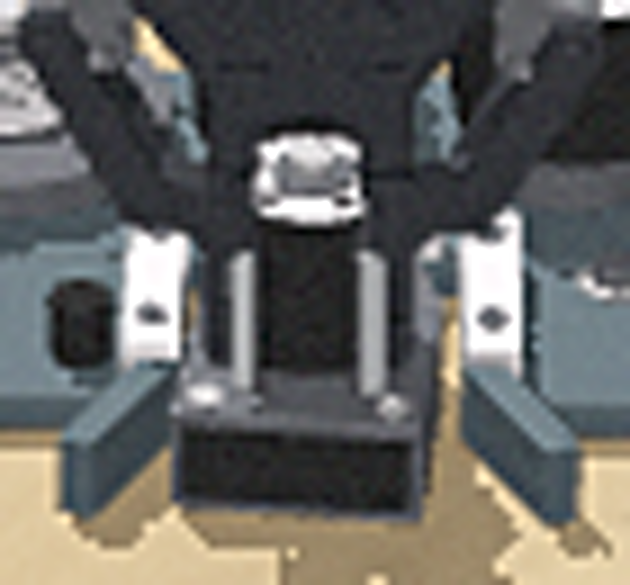

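Emit:
apply_moves(moves=[-0.5,0,0.8,0,0,0,0,-0.5,0,2,0,0,0,0,-0.5,0,3.5,0,0,0,0,-1,0,3.5,0,0,0,0,-1,0,3.5,0,0,0,0,-1,0,3.5,0,0,0,0])

```text
time_s: 6.15
tcp_pos: [0.5154, -0.0111, 0.0125]
tcp_rot: [-3.141, -0.0, -0.948]
ft_force: [-0.1, 0.1, -0.1]
finger_gap: -0.0001
```

```bash
python3 - <<'E'
from h import *
from rig import robot,capture
s=robot.sense(); print(s["tcp_pos"],s["finger_gap"])
for n in ["wrist","scene"]:
    c=capture(n); np.savez(n+"4.npz",**c); i=c["pixels"][:,:,::-1]
    cv2.imwrite(f"pics/{n}4.png",i if n=="wrist" else cv2.resize(i[180:280,290:410],None,fx=6,fy=6,interpolation=cv2.INTER_CUBIC))
print(w2px(c,s["tcp_pos"]),s["tcp_pos"])
E
```

```text
[ 0.51538242 -0.01106435  0.01245563] -9.184670614966828e-05
[347.34978568 265.73863183] [ 0.51538242 -0.01106435  0.01245563]
```

View pics/scene4.png

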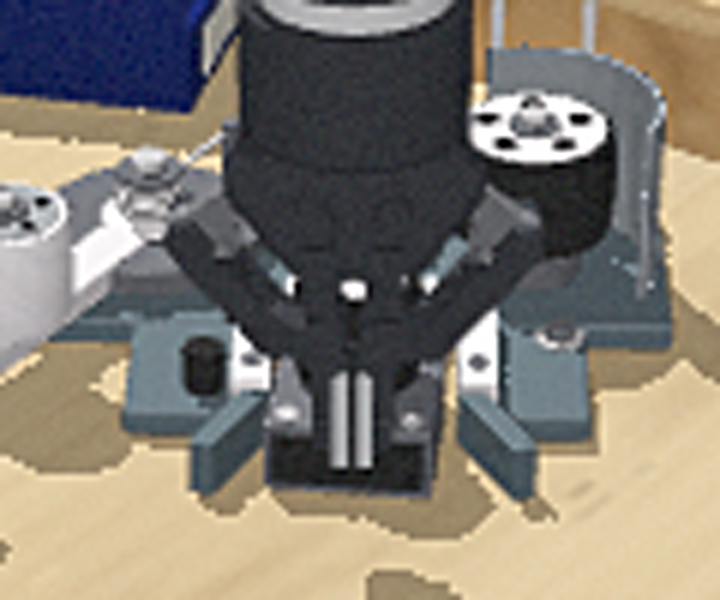

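View pics/wrist4.png

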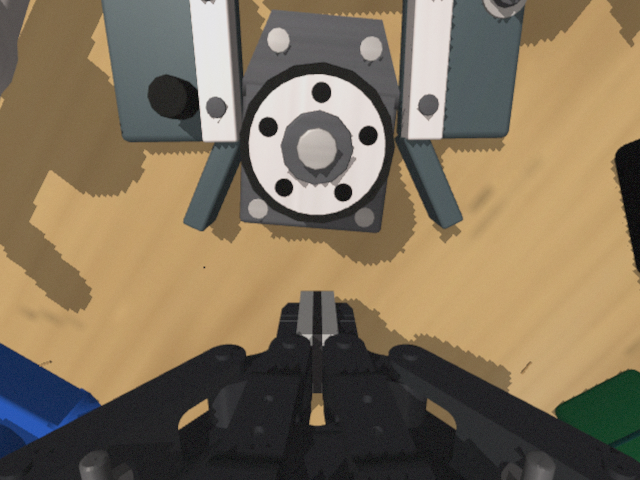

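```bash
python3 - <<'E'
from h import *
c=load("scene4.npz")
a=np.radians(35.5); R=np.array([[np.cos(a),np.sin(a)],[-np.sin(a),np.cos(a)]])
print((R@(np.array([.5154,-.0111])-[.5996,.0476])))
for u in (346,347,350,351):
  for v in range(248,268,1):
    p=px2w(c,u,v); print(u,v,c["pixels"][v,u],(R@(p[:2]-[.5996,.0476])).round(3),p[2].round(3))
c=load("wrist4.npz")
for u,v in [(309,300),(326,300),(309,320),(326,295),(309,335),(326,350)]:
    p=px2w(c,u,v); print(u,v,c["pixels"][v,u],(R@(p[:2]-[.5996,.0476])).round(3),p[2].round(3))
E
```

```text
[-0.10263579  0.00110661]
346 248 [175 176 178] [-0.114  0.004] 0.063
346 249 [176 177 178] [-0.114  0.004] 0.06
346 250 [176 178 178] [-0.116  0.004] 0.059
346 251 [176 176 176] [-0.114  0.004] 0.055
346 252 [175 176 177] [-0.112  0.004] 0.052
346 253 [176 176 178] [-0.114  0.004] 0.051
346 254 [177 176 177] [-0.115  0.004] 0.049
346 255 [175 177 178] [-0.116  0.004] 0.047
346 256 [182 185 186] [-0.116  0.004] 0.045
346 257 [166 167 170] [-0.112  0.004] 0.04
346 258 [20 25 24] [-0.071  0.005] 0.011
346 259 [30 29 30] [-0.069  0.005] 0.007
346 260 [31 34 35] [-0.071  0.005] 0.005
346 261 [75 78 84] [-0.069  0.005] 0.002
346 262 [138 121  92] [-0.069  0.005] -0.001
346 263 [160 140 107] [-0.074  0.005] -0.0
346 264 [154 136 106] [-0.076  0.005] -0.001
346 265 [150 132 101] [-0.083  0.005] 0.001
346 266 [230 208 165] [-0.083  0.005] -0.001
346 267 [221 198 157] [-0.091  0.004] 0.001
347 248 [173 174 173] [-0.113  0.002] 0.062
347 249 [174 174 176] [-0.111  0.002] 0.058
347 250 [174 174 177] [-0.114  0.002] 0.058
347 251 [170 170 172] [-0.113  0.002] 0.055
347 252 [172 174 175] [-0.115 
[... 1950 characters left out ...]
 -0.006] 0.041
351 258 [13  9 13] [-0.069 -0.005] 0.01
351 259 [27 32 32] [-0.074 -0.006] 0.011
351 260 [37 42 39] [-0.068 -0.005] 0.004
351 261 [63 64 74] [-0.07  -0.006] 0.003
351 262 [94 89 84] [-0.069 -0.006] -0.0
351 263 [166 144 110] [-0.073 -0.006] -0.0
351 264 [155 137 108] [-0.076 -0.006] -0.001
351 265 [147 130  97] [-0.078 -0.006] -0.002
351 266 [147 127  95] [-0.084 -0.006] -0.001
351 267 [231 207 166] [-0.09  -0.006] 0.001
309 300 [112 110 105] [-0.092  0.006] 0.053
326 300 [113 111 109] [-0.092 -0.001] 0.052
309 320 [110 108 106] [-0.093  0.005] 0.067
326 295 [110 108 104] [-0.092 -0.001] 0.048
309 335 [189 186 180] [-0.093  0.005] 0.077
326 350 [25 29 33] [-0.092  0.   ] 0.087
```

Emit:
apply_moves(moves=[-0.5,0,0,0.5,0,0,0,-0.5,0,0,1,0,0,0,-0.5,0,0,1.5,0,0,0,-0.5,0,0,2.0,0,0,0,-0.5,0,0,2.0,0,0,0])

```text
time_s: 6.88
tcp_pos: [0.5145, -0.0114, -0.0082]
tcp_rot: [3.141, 0.001, -0.948]
ft_force: [-0.1, -0.8, -0.4]
finger_gap: 0.0209
```

```bash
python3 - <<'E'
from h import *
from rig import robot,capture
s=robot.sense(); print(s["tcp_pos"],s["finger_gap"],s["ft_force"])
for n in ["scene"]:
    c=capture(n); np.savez(n+"5.npz",**c); i=c["pixels"][:,:,::-1]
    cv2.imwrite(f"pics/{n}5.png",i if n=="wrist" else cv2.resize(i[180:280,290:410],None,fx=6,fy=6,interpolation=cv2.INTER_CUBIC))
E
```

```text
[ 0.5144887  -0.01136445 -0.00819989] 0.020910165862784904 [-0.1498837  -0.79563328 -0.36976825]
```

View pics/scene5.png

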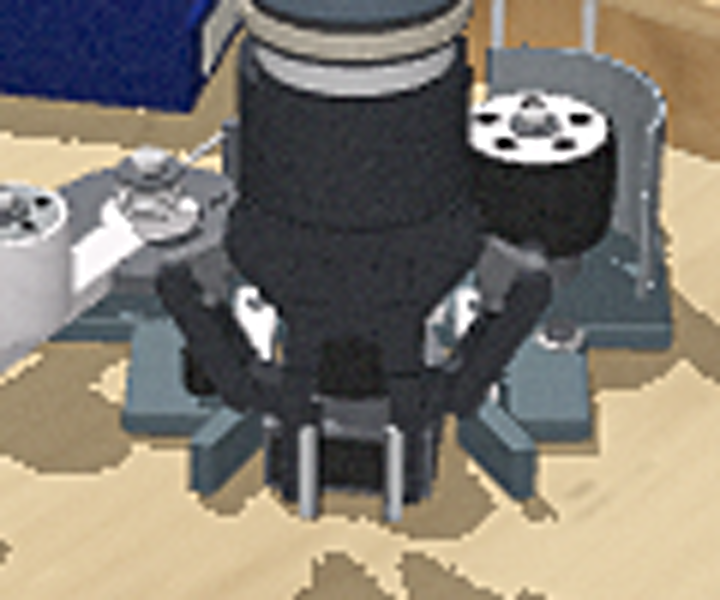

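Emit:
apply_moves(moves=[-0.5,0,-0.5,0.5,0,0,0,-0.5,0,-1.0,0.5,0,0,0,-0.5,0,-1.6,0.5,0,0,0,-0.5,0,-2.1,0.5,0,0,0,-0.5,0,-2.6,0.5,0,0,0,-0.5,0,-3.1,0.5,0,0,0,-0.5,0,-3.6,0.5,0,0,0,-0.5,0,-3.9,0.5,0,0,0,-0.5,0,-4.1,0.5,0,0,0,-0.5,0,-4.1,0.5,0,0,0])

```text
time_s: 8.18
tcp_pos: [0.5484, 0.0129, -0.0127]
tcp_rot: [-3.141, 0.0, -0.948]
ft_force: [-0.8, -1.3, -0.1]
finger_gap: 0.0211
```

```bash
python3 - <<'E'
from h import *
from rig import robot,capture
s=robot.sense(); print(s["tcp_pos"],s["finger_gap"],s["ft_force"])
a=np.radians(35.5); R=np.array([[np.cos(a),np.sin(a)],[-np.sin(a),np.cos(a)]])
print(R@(s["tcp_pos"][:2]-[.5996,.0476]))
for n in ["wrist"]:
    c=capture(n); np.savez(n+"6.npz",**c); i=c["pixels"][:,:,::-1]
    cv2.imwrite(f"pics/{n}6.png",i)
E
```

```text
[ 0.54841168  0.01287344 -0.01265728] 0.021144113056577478 [-0.79812609 -1.27604131 -0.13454326]
[-0.06183902  0.00145378]
```

View pics/wrist6.png

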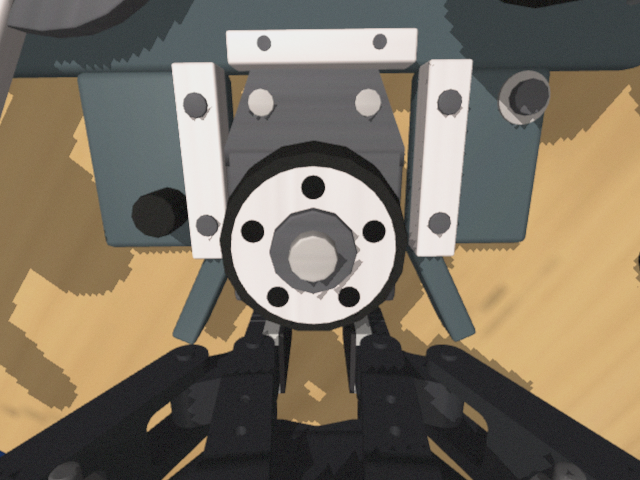

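Emit:
apply_moves(moves=[-0.5,0,-0.1,0,0,0,0,-0.5,0,-0.2,0,0,0,0,-0.5,0,-0.3,0,0,0,0,-0.5,0,-0.3,0,0,0,0])

```text
time_s: 8.72
tcp_pos: [0.5496, 0.0138, -0.0128]
tcp_rot: [3.139, 0.0, -0.948]
ft_force: [-4.9, -3.0, 3.3]
finger_gap: 0.021
```

Emit:
apply_moves(moves=[-0.5,0,-0.2,0,0,0,0,-0.5,0,-0.3,0,0,0,0,-0.5,0,-0.3,0,0,0,0])

```text
time_s: 9.1
tcp_pos: [0.5494, 0.0137, -0.0132]
tcp_rot: [3.133, 0.001, -0.949]
ft_force: [-8.7, -6.2, 7.9]
finger_gap: 0.0214
```

```bash
python3 - <<'E'
from h import *
from rig import robot,capture
s=robot.sense(); print(s["tcp_pos"],s["finger_gap"],s["ft_force"])
for n in ["wrist"]:
    c=capture(n); np.savez(n+"7.npz",**c); i=c["pixels"][:,:,::-1]
    cv2.imwrite(f"pics/{n}7.png",i[0:340,120:520])
    cv2.imwrite(f"pics/{n}7z.png",cv2.resize(i[20:170,180:480],None,fx=2.6,fy=2.6))
a=np.radians(35.5); R=np.array([[np.cos(a),np.sin(a)],[-np.sin(a),np.cos(a)]])
p=px2w(c,314,257,.08); print(p,(R@(p[:2]-[.5996,.0476])).round(4))
E
```

```text
[ 0.54942809  0.01372944 -0.01321869] 0.021388667954612306 [-8.65591443 -6.18577574  7.88151914]
[0.58604483 0.042523   0.08      ] [-0.014   0.0037]
```

View pics/wrist7z.png

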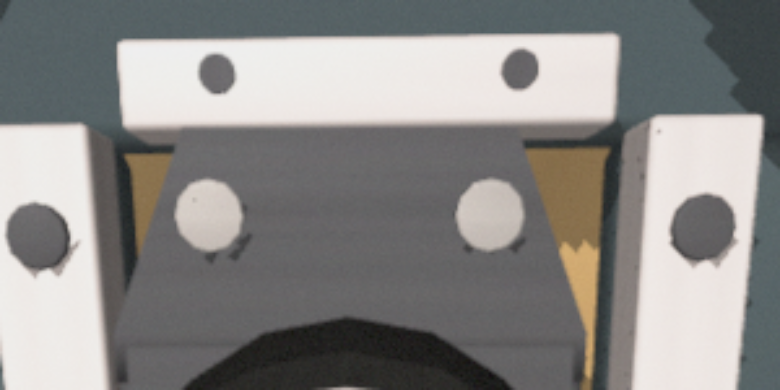

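Emit:
apply_moves(moves=[-0.5,0,1,0,0,0,0,-0.5,0,2.5,0,0,0,0,-0.5,0,4,0,0,0,0,-0.67,0,4.5,-5,0,0,0,-0.67,0,4.5,-10,0,0,0,-0.67,0,4.5,-13.5,0,0,0,-0.67,0,4.5,-13.5,0,0,0])

```text
time_s: 10.02
tcp_pos: [0.5183, -0.0105, 0.1251]
tcp_rot: [-3.136, -0.004, -0.949]
ft_force: [0.0, 0.4, -0.9]
finger_gap: 0.0141
```

```bash
python3 - <<'E'
from h import *
from rig import robot,capture
c=capture("wrist");np.savez("wrist8.npz",**c);cv2.imwrite("pics/wrist8.png",c["pixels"][:,:,::-1])
print(robot.sense()["tcp_pos"],to([.4507,.198,.12],6.6))
E
```

```text
[ 0.51679857 -0.01067556  0.12324376] (array([-20.81,  -6.79,   0.29]), array([ -0. ,  -0.2, -61. ]))
```

View pics/wrist8.png

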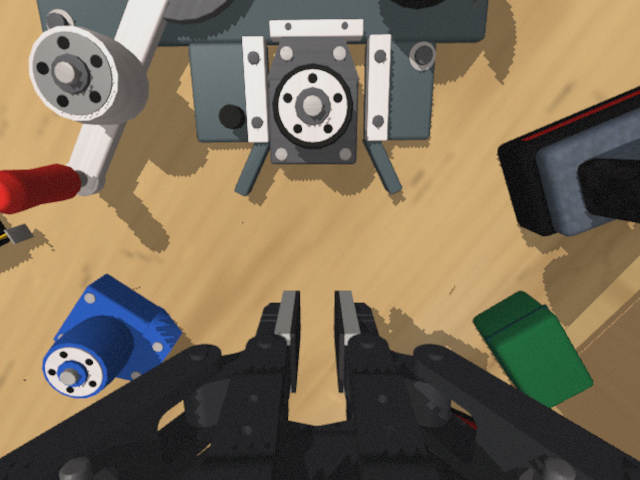

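Emit:
apply_moves(moves=[-0.67,-5,-1.6,0,0,0,-10,-0.67,-10,-3.3,0,0,0,-20,-0.67,-15,-5,0,0,0,-30,-0.67,-20.8,-6.8,0,0,0,-40,-0.67,-20.8,-6.8,0,0,0,-50,-0.67,-20.8,-6.8,0,0,0,-61,-0.67,-20.8,-6.8,0,0,0,-61,-0.67,-20.8,-6.8,0,0,0,-61])

```text
time_s: 11.08
tcp_pos: [0.45, 0.1978, 0.1214]
tcp_rot: [3.141, 0.002, 0.113]
ft_force: [0.9, 0.1, -0.4]
finger_gap: 0.0141
```

```bash
python3 - <<'E'
from h import *
from rig import robot,capture
s=robot.sense();print(s["tcp_pos"],np.degrees(s["tcp_rot"]),s["joints"])
for n in ["wrist","top"]:
    c=capture(n);np.savez(n+"9.npz",**c);i=c["pixels"][:,:,::-1]
    cv2.imwrite(f"pics/{n}9.png",i)
print(to([.4507,.198,.032],6.6))
E
```

```text
[0.44995094 0.19777824 0.12142377] [1.79984163e+02 9.14757078e-02 6.49684310e+00] [ 0.15203442  0.37842951 -0.79596299  2.01451682  0.34666355  0.88756914
 -0.71850229]
(array([0.05, 0.  , 8.99]), array([ 0.,  0., -0.]))
```

View pics/wrist9.png

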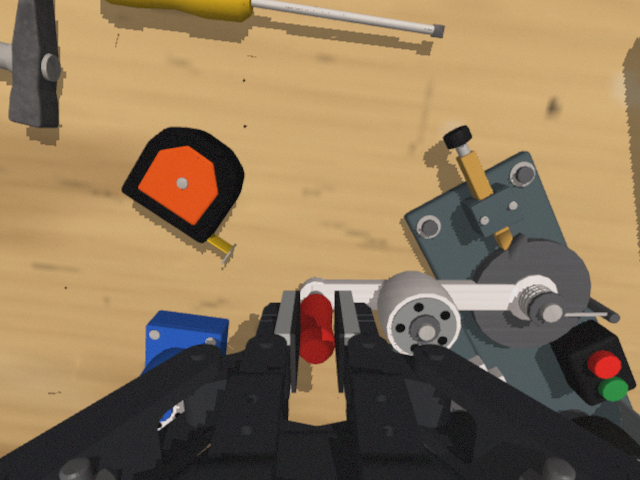

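View pics/top9.png

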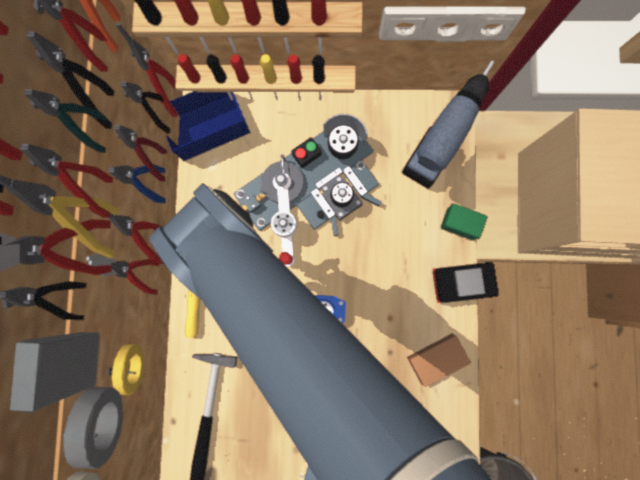

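```bash
python3 - <<'E'
from h import *
c=load("wrist9.npz"); p=c["pixels"].astype(int)
m=(p[...,0]>90)&(p[...,1]<50)&(p[...,2]<50); m[:, :280]=0; m[:,360:]=0
v,u=np.nonzero(m); z=c["z_map"][v,u]
K=c["K"]; P=np.stack([(u-K[0,2])/K[0,0]*z,(v-K[1,2])/K[1,1]*z,z],1); W=(P-c["t"])@c["R"]
print(len(W)); 
for lo in np.arange(.04,.11,.01):
    k=(W[:,2]>lo)&(W[:,2]<lo+.01); 
    if k.sum()>5: print(lo,k.sum(),np.percentile(W[k,:2],[2,50,98],axis=0).round(4).tolist())
c=load("top9.npz"); p=c["pixels"].astype(int)
m=(p[...,0]>120)&(p[...,1]<50)&(p[...,2]<60); m[:240]=0;m[270:]=0;m[:,:275]=0;m[:,297:]=0
v,u=np.nonzero(m);print(len(u),u.mean(),v.mean(),px2w(c,u.mean(),v.mean(),.1))
E
```

```text
2011
0.04 19 [[0.4467, 0.1591], [0.4512, 0.1603], [0.4582, 0.1615]]
0.05 209 [[0.4424, 0.1528], [0.452, 0.1595], [0.4633, 0.1613]]
0.060000000000000005 232 [[0.4428, 0.1521], [0.4524, 0.1588], [0.4631, 0.1606]]
0.07 198 [[0.4432, 0.154], [0.4515, 0.1588], [0.4616, 0.1603]]
0.08000000000000002 197 [[0.444, 0.1555], [0.4522, 0.1597], [0.4618, 0.161]]
0.09000000000000001 442 [[0.4439, 0.1473], [0.4534, 0.1587], [0.4631, 0.1612]]
0.1 691 [[0.4444, 0.143], [0.4525, 0.1513], [0.4608, 0.1585]]
18 288.44444444444446 259.72222222222223 [0.45029975 0.1414643  0.1       ]
```

```bash
cat >> h.py <<'E'
phi0=np.radians(-173.6); r=.165; G=np.array([.4545,.149]); Pv=G-r*np.array([np.cos(phi0),np.sin(phi0)])
def tcp_for(q,d=.0208):
    f=phi0+q; return Pv+r*np.array([np.cos(f),np.sin(f)])-d*np.array([-np.sin(f),np.cos(f)]), np.degrees(phi0+q)+180
def rows(seq,z,start=None):
    from rig import robot
    s=robot.sense(); p0,R=(s["tcp_pos"],Rn.from_euler('xyz',s["tcp_rot"])) if start is None else start
    for q,d in seq:
        t,y=tcp_for(q,d); T=Rn.from_euler('xyz',[np.pi,0,np.radians(y)])
        print(q,d,np.round(100*R.inv().apply(np.array([*t,z])-p0),2),np.round((R.inv()*T).as_rotvec(degrees=True)[2],1))
E
python3 - <<'E'
from h import *
p,y=tcp_for(0,.05);print(Pv,p,y)
rows([(0,.05),(0,.035),(0,.025),(0,.0208)]+[(q,.0208) for q in (.03,.06,.09,.12,.15,.2,.25,.3,.35,.4,.45,.5,.53)],.032)
E
```

```text
[0.61847171 0.16739237] [0.44892655 0.1986884 ] 6.400000000000006
0 0.05 [-0.12 -0.08  8.99] 0.2
0 0.035 [-0.12  1.42  8.99] 0.2
0 0.025 [-0.13  2.42  8.99] 0.2
0 0.0208 [-0.13  2.84  8.99] 0.2
0.03 0.0208 [-0.18  3.33  8.99] -1.6
0.06 0.0208 [-0.23  3.83  8.99] -3.3
0.09 0.0208 [-0.25  4.33  8.99] -5.0
0.12 0.0208 [-0.26  4.83  8.99] -6.7
0.15 0.0208 [-0.26  5.32  8.99] -8.4
0.2 0.0208 [-0.22  6.15  8.99] -11.3
0.25 0.0208 [-0.14  6.98  8.99] -14.2
0.3 0.0208 [-0.02  7.8   8.99] -17.0
0.35 0.0208 [0.14 8.62 8.99] -19.9
0.4 0.0208 [0.35 9.43 8.99] -22.8
0.45 0.0208 [ 0.59 10.22  8.99] -25.6
0.5 0.0208 [ 0.87 11.    8.99] -28.5
0.53 0.0208 [ 1.06 11.47  8.99] -30.2
```

Emit:
apply_moves(moves=[-0.67,-0.1,0,4,0,0,0,-0.67,-0.1,0,7,0,0,0,-0.67,-0.1,0,9,0,0,0,-0.67,-0.1,0.7,9,0,0,0,-0.67,-0.1,1.4,9,0,0,0,-0.67,-0.1,2,9,0,0,0,-0.67,-0.1,2.4,9,0,0,0,-0.67,-0.1,2.8,9,0,0,0,-0.67,-0.2,3.3,9,0,0,-1.5,-0.67,-0.2,3.8,9,0,0,-3,-0.67,-0.2,4.3,9,0,0,-5,-0.67,-0.2,4.3,9,0,0,-5])

```text
time_s: 12.68
tcp_pos: [0.4528, 0.1561, 0.0324]
tcp_rot: [-3.14, 0.001, 0.204]
ft_force: [-3.3, 4.4, 2.7]
finger_gap: 0.0141
```

```bash
python3 - <<'E'
from h import *
from rig import robot,capture
s=robot.sense();print(s["tcp_pos"],np.degrees(s["tcp_rot"]),s["ft_force"])
for n in ["wrist","scene"]:
    c=capture(n);np.savez(n+"10.npz",**c);i=c["pixels"][:,:,::-1]
    cv2.imwrite(f"pics/{n}10.png",i if n=="wrist" else cv2.resize(i[150:310,230:430],None,fx=3.5,fy=3.5))
rows([(q,.0208) for q in (.09,.12,.15,.2,.25,.3,.35,.4,.45,.5,.53)],.032)
E
```

```text
[0.45282598 0.15609698 0.03244877] [-1.79934414e+02  3.04103191e-02  1.17103150e+01] [-3.3356905  4.4421949  2.6759199]
0.09 0.0208 [-0.05  0.16  0.04] 0.2
0.12 0.0208 [-0.1   0.65  0.04] -1.6
0.15 0.0208 [-0.14  1.15  0.04] -3.3
0.2 0.0208 [-0.18  1.98  0.04] -6.1
0.25 0.0208 [-0.17  2.81  0.04] -9.0
0.3 0.0208 [-0.13  3.64  0.04] -11.9
0.35 0.0208 [-0.04  4.47  0.04] -14.7
0.4 0.0208 [0.09 5.29 0.04] -17.6
0.45 0.0208 [0.26 6.1  0.04] -20.5
0.5 0.0208 [0.47 6.91 0.04] -23.3
0.53 0.0208 [0.62 7.39 0.04] -25.1
```

View pics/wrist10.png

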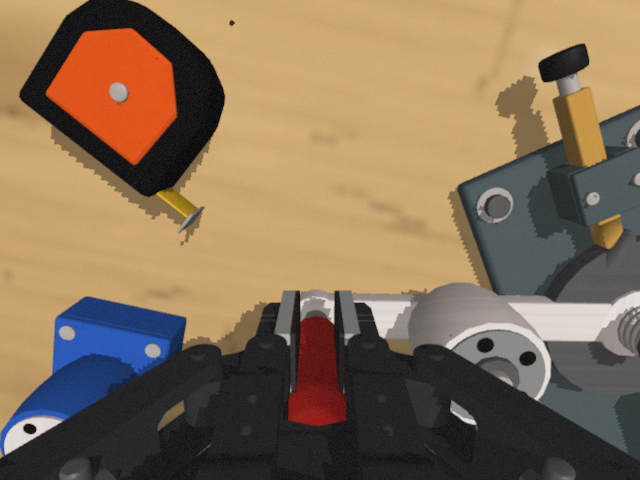

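View pics/scene10.png

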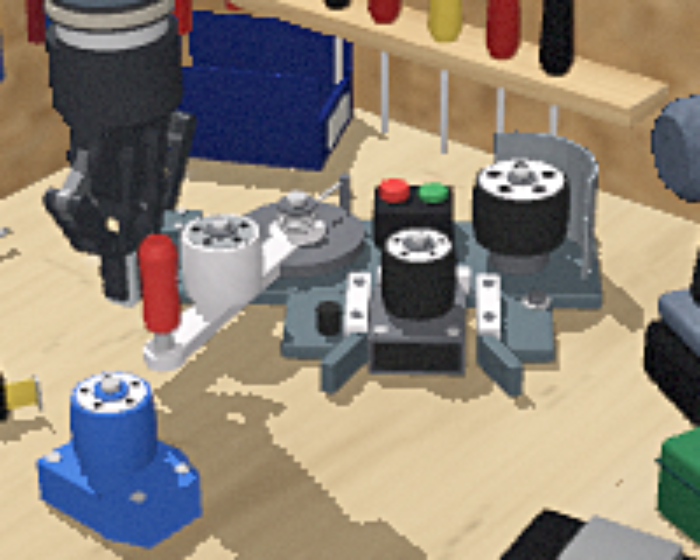

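Emit:
apply_moves(moves=[-0.67,-0.1,0.5,0,0,0,-1.5,-0.67,-0.1,1.1,0,0,0,-3.5,-0.67,-0.2,1.6,0,0,0,-5,-0.67,-0.2,2.1,0,0,0,-6.5,-0.67,-0.2,2.6,0,0,0,-8,-0.67,-0.2,3.1,0,0,0,-10,-0.67,-0.1,3.6,0,0,0,-12,-0.67,-0.1,4.1,0,0,0,-13.5,-0.67,0,4.6,0,0,0,-15,-0.67,0,5,0,0,0,-16.5,-0.67,0.1,5.4,0,0,0,-18,-0.67,0.2,5.8,0,0,0,-19.5,-0.67,0.3,6.1,0,0,0,-20.5,-0.67,0.3,6.1,0,0,0,-20.5])

```text
time_s: 14.52
tcp_pos: [0.467, 0.0979, 0.0323]
tcp_rot: [-3.139, 0.001, 0.563]
ft_force: [-4.8, 6.9, 4.5]
finger_gap: 0.014
```

```bash
cat > look.py <<'E'
import sys
from h import *
from rig import robot,capture
k=sys.argv[1]
s=robot.sense();print(s["time_s"],s["tcp_pos"],np.degrees(s["tcp_rot"]),s["ft_force"])
for n in ["wrist","top","scene"]:
    c=capture(n);np.savez(n+k+".npz",**c);i=c["pixels"][:,:,::-1]
    cv2.imwrite(f"pics/{n}{k}.png",i if n=="wrist" else cv2.resize(i[150:310,230:430] if n=="scene" else i[100:280,220:420],None,fx=3,fy=3,interpolation=cv2.INTER_CUBIC))
rows([(q,.0208) for q in (.4,.45,.5,.52,.54)],.032)
E
python3 look.py 11
```

```text
14.525 [0.46704139 0.09791355 0.03228516] [-1.79844045e+02  6.36463772e-02  3.22501470e+01] [-4.78427377  6.91062218  4.53896592]
0.4 0.0208 [ 0.14 -0.69  0.03] 3.0
0.45 0.0208 [0.02 0.13 0.03] 0.1
0.5 0.0208 [-0.07  0.96  0.03] -2.8
0.52 0.0208 [-0.09  1.29  0.02] -3.9
0.54 0.0208 [-0.11  1.63  0.02] -5.1
```

View pics/wrist11.png

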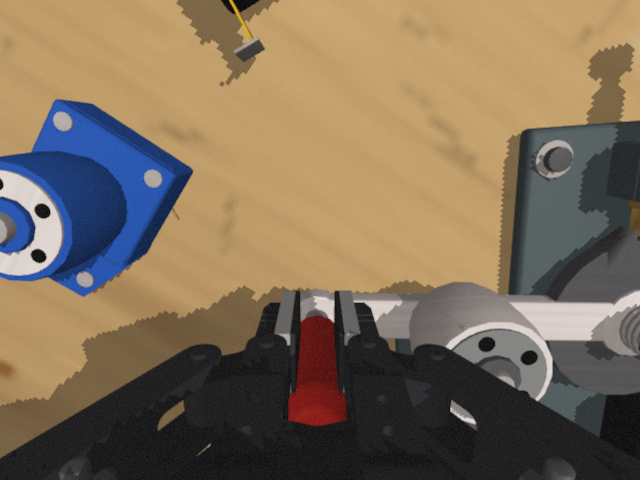

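View pics/top11.png

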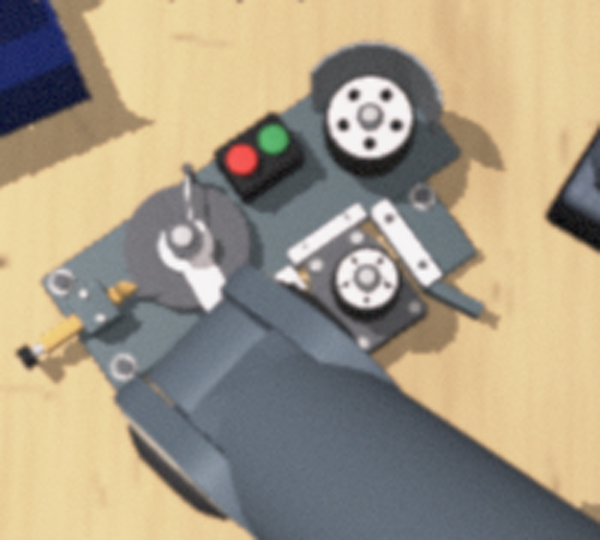

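View pics/scene11.png

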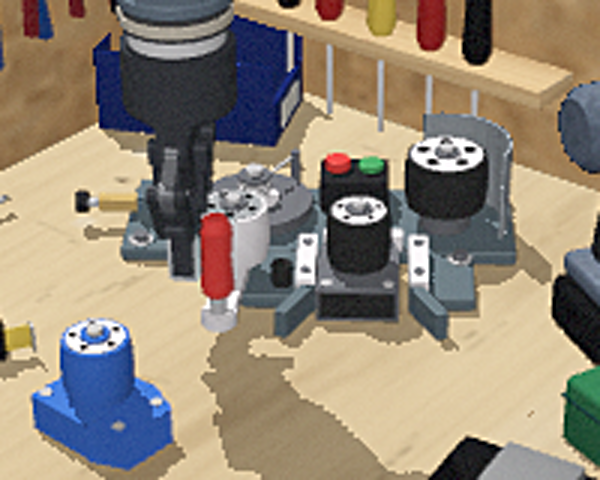

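```bash
cat > ang.py <<'E'
import sys
from h import *
for k in sys.argv[1:]:
    c=load(f"scene{k}.npz"); p=c["pixels"].astype(int)
    m=(p[...,0]>100)&(p[...,1]<60)&(p[...,2]<60); m[:205]=0;m[280:]=0;m[:,:250]=0;m[:,330:]=0
    _,l,st,ce=cv2.connectedComponentsWithStats(m.astype(np.uint8)); i=1+st[1:,4].argmax()
    X=px2w(c,*ce[i],.072); 
    v=X[:2]-Pv; print(k,st[i],X.round(4),"r",np.hypot(*v),"q",(np.arctan2(v[1],v[0])-phi0+np.pi)%(2*np.pi)-np.pi)
E
python3 ang.py 0 10 11
```

```text
0 [265 217  11  27 216] [0.4485 0.1396 0.072 ] r 0.17217977866517145 q 0.050201807140779486
10 [269 217  12  28 242] [0.4546 0.1316 0.072 ] r 0.167732642537874 q 0.10331692345355403
11 [297 221  11  29 246] [0.4749 0.0763 0.072 ] r 0.16999229874792166 q 0.45385117203962855
```

Emit:
apply_moves(moves=[-0.67,0,0.4,0,0,0,-1,-0.67,0,0.8,0,0,0,-2.5,-0.67,-0.1,1.1,0,0,0,-3.5,-0.67,-0.1,1.1,0,0,0,-3.5,-0.67,-0.1,1.1,0,0,0,-3.5])

```text
time_s: 15.3
tcp_pos: [0.4717, 0.0885, 0.0322]
tcp_rot: [-3.138, 0.001, 0.625]
ft_force: [-4.9, 7.0, 3.4]
finger_gap: 0.0137
```

```bash
python3 look.py 12; python3 ang.py 12; python3 - <<'E'
import cv2,numpy as np
c=dict(np.load("scene12.npz")); cv2.imwrite("pics/s12.png",cv2.resize(c["pixels"][200:280,260:370,::-1],None,fx=7,fy=7,interpolation=cv2.INTER_CUBIC))
E
```

```text
15.3 [0.47165714 0.08851491 0.03223284] [-1.79813313e+02  6.12995093e-02  3.57852238e+01] [-4.93086579  6.97748819  3.38126964]
0.4 0.0208 [ 0.36 -1.73  0.03] 6.5
0.45 0.0208 [ 0.18 -0.92  0.03] 3.6
0.5 0.0208 [ 0.05 -0.1   0.03] 0.7
0.52 0.0208 [0.01 0.23 0.02] -0.4
0.54 0.0208 [-0.03  0.56  0.02] -1.5
12 [302 221  11  29 229] [0.48   0.0662 0.072 ] r 0.17153555252550104 q 0.5193455824253652
```

View pics/s12.png

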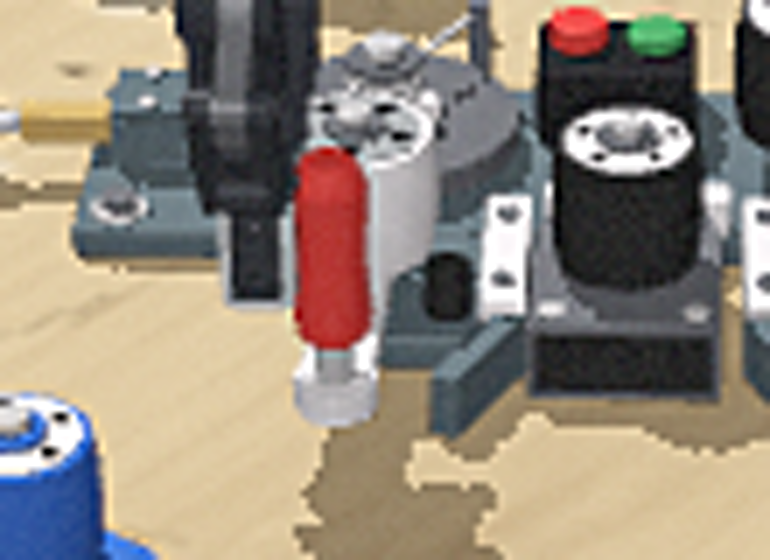

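View pics/wrist12.png

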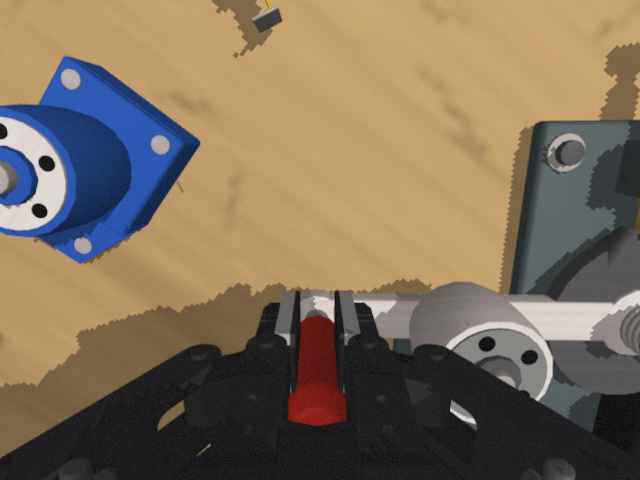

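Emit:
apply_moves(moves=[-0.67,0,0.2,0,0,0,-0.5,-0.67,0,0.3,0,0,0,-1,-0.67,0,0.3,0,0,0,-1,-0.67,0,0.3,0,0,0,-1])

```text
time_s: 15.95
tcp_pos: [0.4731, 0.0859, 0.0322]
tcp_rot: [-3.138, 0.002, 0.642]
ft_force: [-6.0, 6.8, 4.8]
finger_gap: 0.0141
```

```bash
python3 look.py 13; python3 ang.py 13
```

```text
15.95 [0.47305866 0.08593335 0.0322228 ] [-1.79816219e+02  1.06146794e-01  3.67874685e+01] [-5.98165205  6.7948314   4.82992546]
0.4 0.0208 [ 0.44 -2.02  0.03] 7.5
0.45 0.0208 [ 0.25 -1.21  0.02] 4.6
0.5 0.0208 [ 0.1  -0.39  0.02] 1.7
0.52 0.0208 [ 0.05 -0.06  0.02] 0.6
0.54 0.0208 [0.01 0.27 0.02] -0.6
13 [304 221  10  29 231] [0.4824 0.0643 0.072 ] r 0.1707287025955653 q 0.536402928545499
```

View pics/top13.png

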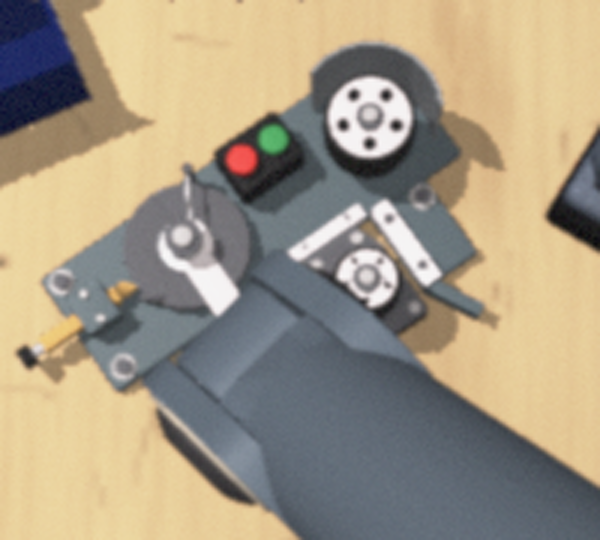

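View pics/scene13.png

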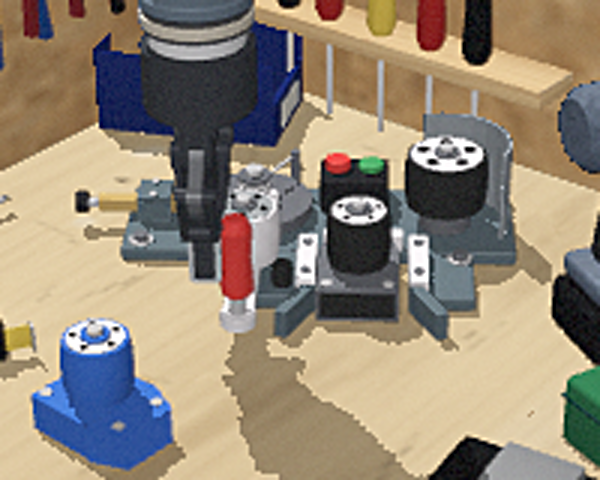

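```bash
python3 - <<'E'
from h import *
from rig import robot,ticket
c=load("top13.npz"); p=px2w(c,220+368.5/3-.5,100+277.5/3-.5,.08); a=np.radians(35.5)
print(p,np.array([[np.cos(a),np.sin(a)],[-np.sin(a),np.cos(a)]])@(p[:2]-[.5996,.0476]))
s=robot.sense(); print(s["ft_force"],s["qd"].round(3) if hasattr(s["qd"],'round') else s["qd"])
print(ticket.sign_off())
E
```

```text
[0.5865945  0.04170889 0.08      ] [-0.01400896  0.00275629]
[-7.14780483  6.42571824  4.61945034] [-0.002 -0.001  0.001  0.001 -0.001  0.001 -0.002]
the job is handed in; nothing more can be done
None
```

The job is handed in at about 16 s. The wheel block is home in its channel, and the gripper is still holding the tension arm back, past the catch and just short of the bumper.

**Wheel block**
- **Push:** I slid it along the bench into the channel. The first part of the push landed on its wheel instead of its end face, because the fingertips sit about 28 mm higher than the reported tool point. I backed off, lowered the fingers and finished on the end face.
- **Home check:** At the end a further commanded push of about 3 mm gave no movement, and the force rose to about 10 N. The close-up showed the nose flush and square against the stop. In the last top view the wheel is within about 1 mm of its home position along the channel. It reads 3 mm to one side, which is about the play in the channel.

**Tension arm**
- **Push:** I seated the red grip in the notch between the two part-open fingers and pushed it round its arc, past the catch.
- **Angle:** I estimate it is held at about 0.52–0.53 rad: 0.525 from the arm's position and 0.536 from the camera. That camera method read about 0.05 high when the arm was at rest.
- **Force:** The horizontal push was about 9–9.6 N and steady, in line with the spring alone. There was no sudden rise from the bumper.

I did not see the catch click directly; that it is past the catch rests on the angle. I did not knowingly touch the blue look-alike or the other items. The views I looked at showed none of them disturbed, though I took no measured before-and-after comparison.

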